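Prove the guard interlock of a wood lathe

ROBOT

A 7-joint arm with a two-finger parallel gripper is mounted at the origin on the work surface. World frame = base frame: x ahead of the robot, y to its left, z up, the work surface at z = 0. Lengths are in m, angles in rad, forces in N, time in s.
With the tool pointing down it reaches from about 0.425 to 0.925 m from the base axis. Payload 6.8 kg.
Tool frame: the origin (TCP) lies midway between the tips of the shut fingers; the grasp point (between the pads) lies 19 mm behind it; z points along the fingers, y is the line along which they close (so a half turn about z gives the same grasp; the last joint's range is limited). The gripper opens to 85 mm and grips with 20 to 120 N. Pads are 22 mm wide; open, the fingers measure 114 mm over their backs; the gripper's body (76 mm by 85 mm) begins 54 mm behind the grasp point. The pads swing forward as they close: fully open they stand 13 mm farther back than shut.
Start: joints at [-1.284, 0.477, 0.022, 1.555, -0.011, 1.109, -0.083], TCP at [0.26, 0.623, 0.231] pointing down, gripper open.
Joint ranges: [-2.96, 2.96], [-0.34, 2.1], [-1.41, 1.46], [0.24, 2.44], [-1.37, 4.51], [0.17, 1.92], [-2.96, 2.96]. Speed limits (rad/s): [2.39, 2.39, 3.14, 3.14, 3.14, 3.14, 3.14].

INTERFACE

Orientations are given as a rotation vector (axis times angle).
In Python, from bench import r gives the robot as it stands. The module is installed in compiled form; this text tells all that it offers.
- The arm moves only by the tool apply_moves, never from a script. Its argument "rows" is a list of rows, each a list of 6 numbers: the shift along the tool's x, y, z scaled (see below), then the turn, a rotation vector about the tool's x, y, z scaled (see below). A call has 1 to 5 rows; each row is the pose to reach, as a shift and turn from the pose commanded when the call began, along the tool's axes at that moment; what a row does not reach only later rows make up. The controller multiplies each number of a shift by 0.25 m and each number of a turn by 90 degrees. A row lasts 1/8 s, in which the tool goes at most 62.5 mm and 10.7 degrees, less where a joint would pass 70% of its speed; a pose out of reach is approached as far as the arm can. A call with a number of a shift or a turn outside -1 to 1 is refused whole. A call with a gripper value outside its range is refused whole. "claw" is the opening, from 0 (shut) to 1 (fully open), set as the call begins (left out, the last holds). The fingers move at their own pace and stop on an object; "newtons" is the grip in N (left out, the last holds). Time passes only in rows, so rows that repeat a pose let the fingers close. It gives the time, the measured TCP pose, the force, the opening and the grip force at its end, in the units of the state.
- r.get_obs(): the state, without advancing time (a new reading comes with each control period).
- r.grab_frame(name): name is "scene" or "side" or "wrist"; returns a dict with "pixels" (400x640x3 uint8, red, green, blue), "intrinsics" (3x3 intrinsics, pixels), "eye" and "attitude" of the camera in the world. Camera axes: x right, y up, looking along -z (the intrinsics and any distortion apply to the point x, -y, -z); pixel columns grow to the right and rows downward; lengths in m; the calibration is good to about 2 mm. The wrist camera is an equidistant fisheye: a pixel r from the principal point sees the ray r / f radians off the axis. A picture is of the moment at which its call begins. There is no depth.
- r.hand_in(): hands the job in; it is judged then, once.
Trained networks look in a picture, given as the dict that the camera call returned (one of the last four; its "shot" number tells which), for a name from the list of things; names that differ only in an ending like _2 or _b are one class to them, and where a whole thing is asked for, a point or a joint stands for the part that bears it (a point fixed in the world has none). Each returns a list of dicts, best first, with "conf" (0 to 1); they miss things now and then, are a little off and sometimes report something else, mostly with a low value. They report only what shows in the picture. A call takes as long as a camera call.
- r.search_frame(picture, thing): "rect" ([left, top, width, height] in pixels, round what is visible of it).
- r.outline_of(picture, thing): "pixels" (400x640 bool, what is visible of it) and "rect" ([left, top, width, height] in pixels, round what is visible of it).
- r.landmark_of(picture, thing): "point" ([column, row] in pixels: a listed point, or the origin of a listed thing).
The state is a dict: "clock": time; "joints": joint angles; "qvel": joint speeds; "tau": joint torques, N m; "tcp_pos": TCP position; "orientation": TCP orientation; "contact_force": force on the tool from outside, world axes, zero at the start; "moment": the same for the moment, N m; "grip_width": finger opening in m; "gripper_force": force on a finger pad.
Only numpy, scipy, OpenCV 4.12 (cv2) and the standard library are available. Lean on these libraries where they do the work, as an engineer would, in place of code of your own. Each camera call takes 0.05 s, during which the arm holds its last target. There are 200 camera calls.

TASK

The lathe is isolated and its chuck guard's interlock has to be proved by hand. Lift the guard's latch bar (the one with the ball knob) out of its keeper and swing the gate wide open; then press the roller lever of the switch on the latch post just until it clicks, hold it there for about half a second and let it spring back, never driving it on towards its stop. Leave the gate open and the other things on the bench undisturbed.

Things in the scene. Friction and masses are not known exactly. Their poses are not given: they have to be found in the camera images.
- lathe: Mini wood lathe, fixed (white headstock, green bed), with a low steel chuck guard on the robot's side: two 25 mm posts, gate between them. Origin: bench level, mid gateway. x points through the gateway to the spindle, y along the bed to the headstock, z up. Chuck, blank, tool rest: x over 60 mm, up to 230 mm high; headstock: x over 40, y over 100 mm, 265 mm high, ball knob on it to 303 mm.
- gate_hinge (a point): On the gate's upright hinge axis, at (0, 105, 240) mm in the lathe's frame, axes as the lathe; fixed. Hinge post at y = +130 mm, latch post at y = -115 mm, both 245 mm tall. The gate, a 14 mm thick steel frame with a clear pane, spans 95 to 240 mm in height and shuts in the plane x = 0, from the hinge to y = -95 mm.
- gate (a joint): Gate angle, rad: 0 shut, grows as the free end (at the latch post) swings out towards the robot, up to 1.5. It stays where it is left (hinge friction 0.2 N m). Over 0.75 counts as open; 0.95 is a good place to leave it. It cannot open while the latch bar is down.
- latch (a joint): Angle of the flat steel latch bar on the gate's front, rad: 0 down in its keeper on the latch post, where it falls by its own weight; up to 0.35 lifted. Its free end clears the keeper's lip above 0.12; lift to 0.2 to 0.25. Once the gate is 0.3 open the bar may be lowered again.
- latch_knob (a point): Centre of the black ball knob, 26 mm across, on an 8 mm stem on the latch bar: with the gate shut and the bar down at (-14.5, -20, 272) mm in the lathe's frame, 32 mm above the gate's top edge and 125 mm from its hinge. Pinch it from above, one finger before and one behind the gate (finger tips no lower than 245 mm); at that height nothing else stands within 45 mm. The same grip pulls the gate.
- latch_pivot (a point): Pivot of the latch bar, on the gate and moving with it; its axis is square to the gate. The knob lies 75 mm from it along the gate towards the free end and 50 mm above it when the bar is down, so in lifting the knob also moves towards the hinge: at 0.25 rad 17 mm up and 15 mm towards the hinge.
- switch_lever (a joint): Angle of the switch's roller lever, rad: 0 free, grows as the roller is pushed along the lathe's +x. Clicks at 0.20 (roller pushed 11 mm); beyond 0.32 (17 mm) is harmful overtravel; hard stop 0.40. Aim for 0.24 to 0.27 (14 mm). Spring at the roller: 1.1 N free, 2.4 N at the click, 3.1 N at 0.32. The shut gate's striker bolt holds it at about 0.23; it springs to 0 as the gate opens.
- roller (a point): Centre of a white roller, 14 mm across, 12 mm tall, axis upright, on the 55 mm steel lever of a black microswitch (56 x 26 x 20 mm) on a bracket on the latch post. When free at (14, -87, 266) mm in the lathe's frame, at the click (24, -85, 266). Free air below and in front with the gate open; post top (245 mm high) and bracket (250 mm high) begin 15 mm beside it (-y). Press with the finger tips.
- lever_pivot (a point): Pivot of the roller lever, upright axis, at (30, -140, 266) mm in the lathe's frame, axes as the lathe; fixed.
- gouge: Bystander, to be left where it is: turning gouge lying down: 235 mm turned wooden handle (30 mm thick) and 160 mm steel blade. Origin: centre of its underside.
- square_blank: Bystander, to be left where it is: square wooden turning blank, 200 x 42 x 42 mm, lying down. Origin: centre of its underside.
- round_blank: Bystander, to be left where it is: dark round wooden blank, 42 mm thick, 170 mm long, lying down. Origin: centre of its underside.
- chuck_key: Bystander, to be left where it is: steel T-shaped chuck key lying flat, 110 mm long with a 90 mm cross bar. Origin: centre of its underside.
- wax_tin: Bystander, to be left where it is: flat aluminium wax tin, 90 mm across, 45 mm tall. Origin: centre of its underside.
- glue_bottle: Bystander, to be left where it is: white glue bottle, 60 mm across, 150 mm tall, standing. Origin: centre of its underside.
- ear_muffs: Bystander, to be left where it is: grey ear muffs with a black head band, lying down, about 75 mm tall at the cups. Origin: centre of its underside.

How it is judged:
On the way, in this order (a step that is already met when the one before it is completed fails the run):
1. the latch has been lifted and the gate swung open (gate angle over 0.75 rad) (value of joint gate above 0.75 rad), for 0.2 s.
2. with the gate open, the roller lever is pressed past its click (over 0.20 rad) and held there for about half a second (value of joint switch_lever above 0.2 rad and value of joint gate above 0.75 rad), for 0.4 s.
At the end, for the whole second after the job is handed in: The gate stands open (over 0.75 rad) and still, the latch bar hangs down and the roller lever has sprung back free (both under 0.05 rad), and every bystander is within 30 mm of where it was (value of joint gate above 0.75 rad and velocity of joint gate between -0.05 and 0.05 rad/s and value of joint each of switch_lever, latch below 0.05 rad and distance of each of gouge, square_blank, round_blank, chuck_key, wax_tin, glue_bottle, ear_muffs from where it was at the start of the episode below 0.03 m); the robot touches nothing.
It fails at once if the roller lever is driven beyond its click into overtravel (over 0.32 rad) (value of joint switch_lever above 0.32 rad).
It fails at once if a bystander on the bench is moved by more than 30 mm (distance of any of gouge, square_blank, round_blank, chuck_key, wax_tin, glue_bottle, ear_muffs from where it was at the start of the episode above 0.03 m).
It also fails if it takes over 54 s, if anything falls off the work surface, if the arm or the gripper's body presses on something with over 40 N, if the wrist force passes 120 N, or if a joint passes its speed limit or range.

## Working session

There is one attempt and no reset: what is moved stays moved. The work goes in short steps, Python scripts to look and compute and a tool call to move; the robot and the scene stay as the last step left them, time stands still between calls to the robot, and variables do not carry over. Pictures are saved under pics/ and viewed, at most 10 in all, crops included, and the job is handed in when it is done.

Besides the shell and the picture viewer there is one more tool, called after "Emit:" as name(argument=value, ...) on one line, values as JSON. apply_moves: Moves the arm, as the interface text tells. Its arguments: {"type":"object","properties":{"rows":{"type":"array","items":{"type":"array","items":{"type":"number"}}},"claw":{"type":"number"},"newtons":{"type":"number"}},"required":["rows"]}

```bash
mkdir -p pics
cat > h.py <<'E'
import numpy as np, cv2
from scipy.spatial.transform import Rotation as R
from scipy.optimize import least_squares
from bench import r
def att(p):
    a=np.array(p["attitude"],float)
    return a if a.shape==(3,3) else R.from_rotvec(a).as_matrix()
def ray(p,px,fish=False):
    K=np.array(p["intrinsics"]);x=(px[0]-K[0,2])/K[0,0];y=(px[1]-K[1,2])/K[1,1]
    if fish:
        t=np.hypot(x,y);s=np.sin(t)/max(t,1e-9);v=np.array([x*s,y*s,np.cos(t)])
    else: v=np.array([x,y,1.])
    v=att(p)@np.array([v[0],-v[1],-v[2]]);return np.array(p["eye"]),v/np.linalg.norm(v)
def proj(p,X,fish=False):
    K=np.array(p["intrinsics"]);c=att(p).T@(np.array(X)-np.array(p["eye"]));c=np.array([c[0],-c[1],-c[2]])
    if fish:
        rr=np.hypot(c[0],c[1]);t=np.arctan2(rr,c[2]);q=c[:2]/max(rr,1e-9)*t
    else: q=c[:2]/c[2]
    return q*[K[0,0],K[1,1]]+[K[0,2],K[1,2]]
def tri(rs):
    A=sum(np.eye(3)-np.outer(v,v) for e,v in rs);b=sum((np.eye(3)-np.outer(v,v))@e for e,v in rs)
    X=np.linalg.solve(A,b);return X,[np.linalg.norm(np.cross(X-e,v)) for e,v in rs]
def save(p,n,crop=None,s=1):
    im=p["pixels"][...,::-1]
    if crop: im=im[crop[1]:crop[3],crop[0]:crop[2]]
    cv2.imwrite("pics/"+n,cv2.resize(im,None,fx=s,fy=s))
E
cat > a.py <<'E'
from h import *
np.set_printoptions(precision=4,suppress=True)
o=r.get_obs();print(o["tcp_pos"],o["orientation"],o["clock"],o["grip_width"])
P={}
for n in("scene","side","wrist"):
    p=P[n]=r.grab_frame(n);save(p,n+"0.png");print(n,p["eye"],np.array(p["attitude"]).shape,np.array(p["intrinsics"])[0,0])
    for t in("lathe","gate_hinge","latch_knob","latch_pivot","roller","lever_pivot"):
        l=r.landmark_of(p,t)
        print(t,[(np.round(d["point"],1),round(d["conf"],2)) for d in l[:2]])
for t in("lathe","gate_hinge","latch_knob","latch_pivot","roller","lever_pivot"):
    rs=[]
E
python3 a.py
python3 - <<'E'
import cv2,numpy as np
a=cv2.imread('pics/scene0.png');b=cv2.imread('pics/side0.png')
cv2.imwrite('pics/both.png',cv2.resize(np.vstack([a,b]),(480,600)))
E
```

```text
[0.2594 0.6225 0.2303] [-0.6161 -3.0804  0.0028] 0.0 0.08572592163959379
scene [0.3818 1.0974 1.5798] (3,) 499.76214331730495
lathe [(array([287.1, 257.4]), 0.91), (array([363.9, 343.8]), 0.49)]
gate_hinge [(array([271.4, 244.2]), 0.65)]
latch_knob [(array([287.5, 213.2]), 0.67)]
latch_pivot [(array([283. , 229.7]), 0.9)]
roller [(array([281.5, 190.7]), 0.4)]
lever_pivot [(array([280.8, 181.2]), 0.6)]
side [0.1486 0.8276 1.3144] (3,) 486.5970572014186
lathe [(array([279.7, 240.6]), 0.76)]
gate_hinge [(array([251.6, 217.4]), 0.93)]
latch_knob [(array([284.8, 182.9]), 0.57), (array([336.6, 259. ]), 0.44)]
latch_pivot [(array([271.2, 210.7]), 0.91)]
roller [(array([282.7, 164.4]), 0.59)]
lever_pivot [(array([291.1, 151.2]), 0.62), (array([379.7, 192.2]), 0.42)]
wrist [0.1953 0.6498 0.373 ] (3,) 309.70691628693146
lathe []
gate_hinge []
latch_knob []
latch_pivot []
roller []
lever_pivot []
```

View pics/scene0.png

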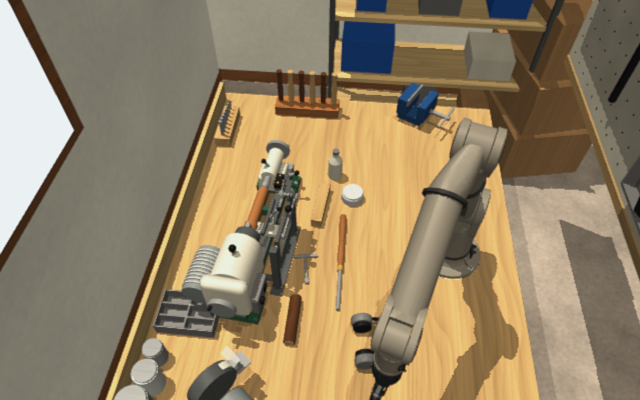

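View pics/side0.png

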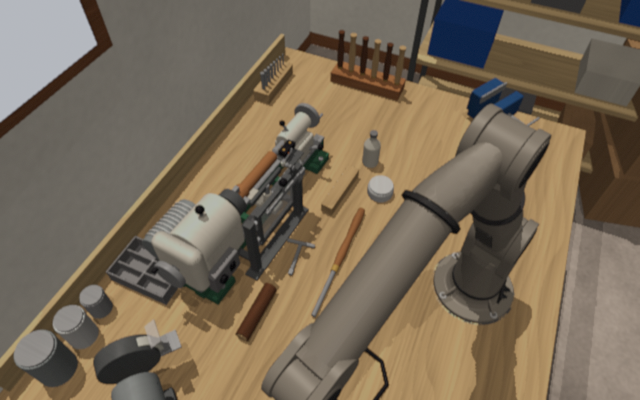

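```bash
cat > b.py <<'E'
from h import *
np.set_printoptions(precision=4,suppress=True)
P={n:r.grab_frame(n) for n in("scene","side")}
L={"lathe":(0,0,0),"gate_hinge":(0,.105,.24),"latch_knob":(-.0145,-.02,.272),"latch_pivot":(-.0145,.055,.222),"roller":(.024,-.085,.266),"lever_pivot":(.03,-.14,.266)}
ob={}
for t in L:
    for n in P:
        l=r.landmark_of(P[n],t)
        if l: ob[t,n]=np.array(l[0]["point"])
    if len([1 for k in ob if k[0]==t])==2: print(t,*tri([ray(P[n],ob[t,n]) for n in P]))
def X(q,t): c,s=np.cos(q[3]),np.sin(q[3]);a=L[t];return np.array([q[0]+c*a[0]-s*a[1],q[1]+s*a[0]+c*a[1],q[2]+a[2]])
f=lambda q:np.concatenate([proj(P[n],X(q,t))-ob[t,n] for t,n in ob])
best=min((least_squares(f,[.3,.7,0,y],loss="soft_l1") for y in(0,1.5,3,-1.5)),key=lambda s:s.cost)
q=best.x;print(q,best.cost)
for k in ob: print(k,np.round(f(q).reshape(-1,2)[list(ob).index(k)],1))
for t in L: print(t,X(q,t))
np.save("q.npy",q)
E
python3 b.py
```

```text
lathe [ 0.6129  0.0599 -0.0594] [np.float64(0.0029659883435073863), np.float64(0.002965988343507562)]
latch_knob [0.6058 0.0319 0.2182] [np.float64(0.005737189890339504), np.float64(0.005737189890339558)]
roller [0.6163 0.0048 0.2749] [np.float64(0.00225078198567971), np.float64(0.002250781985679757)]
lever_pivot [ 0.6329 -0.0936  0.2125] [np.float64(0.0066957013337089625), np.float64(0.006695701333708923)]
[ 0.6115  0.0693 -0.0236 -0.1176] 15.881834445311448
('lathe', 'scene') [-0.3 -2.2]
('lathe', 'side') [-1.4 -4.5]
('gate_hinge', 'side') [ 0.1 -0.2]
('latch_knob', 'scene') [ 1.9 -2.5]
('latch_knob', 'side') [-0.4  1.1]
('latch_pivot', 'scene') [0.4 1.7]
('roller', 'scene') [-1.1  1.6]
('roller', 'side') [1.4 0.5]
('lever_pivot', 'scene') [ 1. -3.]
('lever_pivot', 'side') [-1.4  0.6]
lathe [ 0.6115  0.0693 -0.0236]
gate_hinge [0.6238 0.1736 0.2164]
latch_knob [0.5948 0.0512 0.2484]
latch_pivot [0.6036 0.1257 0.1984]
roller [ 0.6254 -0.0179  0.2424]
lever_pivot [ 0.6249 -0.0732  0.2424]
```

The pictures agree: the lathe stands left of centre with the guard gate towards the robot, knob near (287,213) in scene and (285,183) in side. The chuck key, gouge and blanks lie low on the bench in front. I'll raise the tool, swing over to the gate, and measure with the wrist camera.

```bash
cat > g.py <<'E'
from h import *
import sys
def Rt(az): # tool down, tool y at azimuth az
    y=np.array([np.cos(az),np.sin(az),0]);z=np.array([0,0,-1.]);return np.stack([np.cross(y,z),y,z],1)
def go(x,y,z,az,frm=None):
    o=r.get_obs();p,Q=(np.array(o["tcp_pos"]),R.from_rotvec(o["orientation"]).as_matrix()) if frm is None else frm
    s=Q.T@(np.array([x,y,z])-p);t=R.from_matrix(Q.T@Rt(az)).as_rotvec()
    print(np.round(s/.25,4).tolist(),np.round(t/(np.pi/2),4).tolist(),"rows",round(np.linalg.norm(s)/.0625,1),round(np.degrees(np.linalg.norm(t))/10.7,1))
    return np.array([x,y,z]),Rt(az)
E
python3 -c "
from g import *
f=go(.35,.42,.44,.7);f=go(.48,.25,.44,.3,f);go(.56,.05,.42,-.1176,f)"
```

```text
[-0.6461, -0.6108, -0.8349] [-0.0, 0.0, 0.303] rows 4.9 2.5
[-0.8551, -0.0404, 0.0] [0.0, 0.0, 0.2546] rows 3.4 2.1
[-0.8588, 0.0693, 0.08] [0.0, 0.0, 0.2659] rows 3.5 2.2
```

Emit:
apply_moves(rows=[[0,0,-0.4,0,0,0],[-0.646,-0.611,-0.835,0,0,0.303],[-0.646,-0.611,-0.835,0,0,0.303],[-0.646,-0.611,-0.835,0,0,0.303],[-0.646,-0.611,-0.835,0,0,0.303]], claw=1)

```text
clock: 2.38
tcp_pos: [0.345, 0.4305, 0.4325]
orientation: [-1.327, -2.848, -0.001]
contact_force: [0.8, 0.3, 0.9]
grip_width: 0.0857
gripper_force: 0.0
```

Emit:
apply_moves(rows=[[-0.855,-0.04,0,0,0,0.255],[-0.855,-0.04,0,0,0,0.255],[-0.855,-0.04,0,0,0,0.255],[-0.855,-0.04,0,0,0,0.255],[-0.855,-0.04,0,0,0,0.255]])

```text
clock: 3.0
tcp_pos: [0.4758, 0.2599, 0.4315]
orientation: [1.871, 2.523, 0.001]
contact_force: [-0.2, 1.3, -0.5]
grip_width: 0.0854
gripper_force: 0.0
```

Emit:
apply_moves(rows=[[-0.859,0.069,0.08,0,0,0.266],[-0.859,0.069,0.08,0,0,0.266],[-0.859,0.069,0.08,0,0,0.266],[-0.859,0.069,0.08,0,0,0.266],[-0.859,0.069,0.08,0,0,0.266]])

```text
clock: 3.62
tcp_pos: [0.5545, 0.0612, 0.411]
orientation: [2.352, 2.083, -0.001]
contact_force: [-0.7, 0.8, -0.7]
grip_width: 0.0854
gripper_force: 0.0
```

```bash
cat > c.py <<'E'
from h import *
import sys,pickle,os
np.set_printoptions(precision=4,suppress=True)
tag=sys.argv[1];o=r.get_obs();print(o["tcp_pos"],o["orientation"],o["clock"])
p=r.grab_frame("wrist");save(p,"w%s.png"%tag);print(p["eye"])
S=pickle.load(open("obs.pkl","rb")) if os.path.exists("obs.pkl") else []
d={"cam":{k:p[k] for k in("eye","attitude","intrinsics")},"pts":{}}
q=np.load("q.npy")
for t in("gate_hinge","latch_knob","latch_pivot","roller","lever_pivot"):
    l=r.landmark_of(p,t)
    print(t,[(np.round(e["point"],1),round(e["conf"],2)) for e in l[:2]])
    if l: d["pts"][t]=l[0]["point"]
S.append(d);pickle.dump(S,open("obs.pkl","wb"))
for t in("latch_knob","roller","gate_hinge","latch_pivot","lever_pivot"):
    rs=[ray(s["cam"],s["pts"][t],True) for s in S if t in s["pts"]]
    if len(rs)>1: print(t,*tri(rs))
E
python3 c.py 1
```

```text
[0.5545 0.0612 0.411 ] [ 2.3518  2.0829 -0.0006] 3.625
[0.5624 0.13   0.5526]
gate_hinge [(array([363.6,  43.9]), 0.95)]
latch_knob [(array([352.9, 170.5]), 0.66), (array([393.2, 279.2]), 0.28)]
latch_pivot [(array([395. , 235.3]), 0.66), (array([350.8,  94. ]), 0.62)]
roller [(array([395.5, 236.9]), 0.65)]
lever_pivot [(array([393.8, 278.3]), 0.84)]
```

View pics/w1.png

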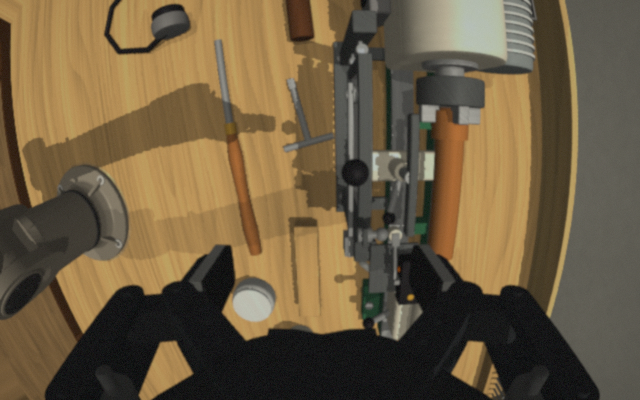

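Wrist view shows the gate edge-on (column about 352), black knob at (356,172), white roller at (396,236), lever pivot near (394,278), hinge at (363,44). I'll take a second view from further along -y.

Emit:
apply_moves(rows=[[-0.4,0.06,0,0,0,0],[-0.4,0.06,0,0,0,0],[-0.4,0.06,0,0,0,0],[-0.4,0.06,0,0,0,0]])

```text
clock: 4.42
tcp_pos: [0.5575, -0.0372, 0.4112]
orientation: [-2.346, -2.088, -0.001]
contact_force: [1.0, 1.4, 0.4]
grip_width: 0.0851
gripper_force: 0.0
```

```bash
python3 c.py 2
cat > d.py <<'E'
from h import *
import pickle
np.set_printoptions(precision=4,suppress=True)
S=pickle.load(open("obs.pkl","rb"))
L={"gate_hinge":(0,.105,.24),"latch_knob":(-.0145,-.02,.272),"roller":(.027,-.085,.266),"lever_pivot":(.03,-.14,.266)}
ob=[(s["cam"],t,s["pts"][t]) for s in S for t in L if t in s["pts"]]
def X(q,a): c,s=np.cos(q[3]),np.sin(q[3]);return np.array([q[0]+c*a[0]-s*a[1],q[1]+s*a[0]+c*a[1],q[2]+a[2]])
f=lambda q:np.concatenate([proj(c,X(q,L[t]),True)-o for c,t,o in ob])
b=least_squares(f,np.load("q.npy"),loss="soft_l1");q=b.x;print(q,b.cost)
for (c,t,o),e in zip(ob,f(q).reshape(-1,2)): print(t,np.round(e,1))
for t in L: print(t,X(q,L[t]))
np.save("q.npy",q)
E
python3 d.py
```

```text
[ 0.5575 -0.0372  0.4112] [-2.3465 -2.088  -0.0008] 4.425
[0.5651 0.0315 0.5528]
gate_hinge []
latch_knob [(array([338.9,  67.7]), 0.59)]
latch_pivot [(array([337. ,   8.1]), 0.7)]
roller [(array([385.3, 140.3]), 0.87)]
lever_pivot [(array([384.5, 194.4]), 0.73)]
latch_knob [0.5852 0.071  0.2631] [np.float64(0.00024752902281632903), np.float64(0.0002475290228164368)]
roller [ 0.6211 -0.0006  0.2688] [np.float64(0.000519455298084137), np.float64(0.0005194552980842755)]
latch_pivot [0.5817 0.0742 0.4307] [np.float64(0.005851671891642334), np.float64(0.0058516718916421856)]
lever_pivot [ 0.6189 -0.0552  0.2598] [np.float64(0.0013163653229089872), np.float64(0.0013163653229090423)]
[ 0.6016  0.0889  0.001  -0.0958] 10.927812815827568
gate_hinge [-0.2  1. ]
latch_knob [1.4 2.7]
roller [-1.7 -2.6]
lever_pivot [-0.7  2.1]
latch_knob [ 0.5 -0.8]
roller [-0.8 -2.6]
lever_pivot [1.8 0.1]
gate_hinge [0.6116 0.1934 0.241 ]
latch_knob [0.5852 0.0704 0.273 ]
roller [0.6203 0.0017 0.267 ]
lever_pivot [ 0.618  -0.0533  0.267 ]
```

```bash
python3 -c "
from g import *
f=go(.586,.0705,.34,-.096);go(.586,.0705,.257,-.096,f)"
```

```text
[0.4436, 0.0627, 0.2845] [-0.0001, -0.0001, -0.0132] rows 2.1 0.1
[0.0, 0.0, 0.332] [0.0, 0.0, 0.0] rows 1.3 0.0
```

Emit:
apply_moves(rows=[[0.444,0.063,0.15,0,0,-0.013],[0.444,0.063,0.284,0,0,-0.013],[0.444,0.063,0.284,0,0,-0.013],[0.444,0.063,0.284,0,0,-0.013]], claw=0.7)

```text
clock: 5.22
tcp_pos: [0.586, 0.0697, 0.3398]
orientation: [-2.326, -2.111, 0.003]
contact_force: [-0.4, -0.3, -0.3]
grip_width: 0.0596
gripper_force: 0.0
```

```bash
python3 -c "
from g import *
o=r.get_obs();print(o['tcp_pos'],o['grip_width'])
p=r.grab_frame('wrist');save(p,'w3.png')
for X in ([.5852,.0704,.272],[.6203,.0017,.267]): print(proj(p,X,True))
for t in('latch_knob','roller'): print([(e['point'],e['conf']) for e in r.landmark_of(p,t)])
go(.586,.0705,.257,-.096)"
```

```text
[0.58601254 0.06968991 0.33977973] 0.059568284528829736
[321.45369695 209.49546926]
[372.71747553 283.22890209]
[([324.9, 209.7], 0.95)]
[([373.7, 281.8], 0.75)]
[0.0114, -0.0051, 0.3389] [0.0015, -0.0002, -0.003] rows 1.4 0.0
```

View pics/w3.png

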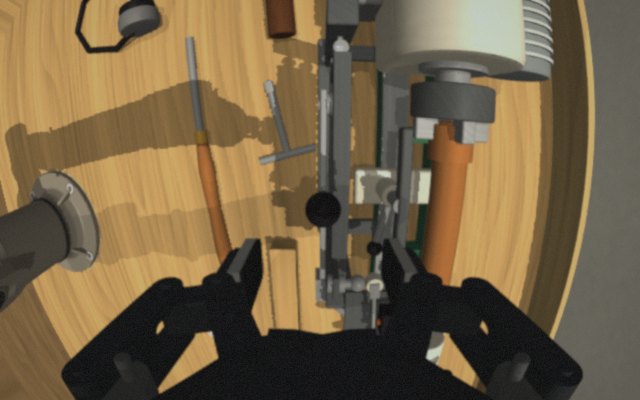

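Knob at (323,209), about 1.5 px from prediction; fingers straddle it. Descending with 1.5 mm correction.

Emit:
apply_moves(rows=[[0.011,0.002,0.2,0.0015,0,-0.003],[0.011,0.002,0.339,0.0015,0,-0.003],[0.011,0.002,0.339,0.0015,0,-0.003],[0.011,0.002,0.339,0.0015,0,-0.003]])

```text
clock: 5.88
tcp_pos: [0.5882, 0.0714, 0.2577]
orientation: [-2.324, -2.114, -0.002]
contact_force: [0.8, 0.2, 0.2]
grip_width: 0.0597
gripper_force: 0.0
```

Emit:
apply_moves(rows=[[0,0,0,0,0,0],[0,0,0,0,0,0],[0,0,0,0,0,0],[0,0,0,0,0,0],[0,0,0,0,0,0]], claw=0, newtons=30)

```text
clock: 6.5
tcp_pos: [0.5873, 0.0722, 0.2569]
orientation: [-2.321, -2.114, 0.0]
contact_force: [-3.4, -0.3, 6.7]
grip_width: 0.0239
gripper_force: 29.1
```

Opening reads 23.9 mm against a 26 mm ball with an upward force, so the pads sit some 4–5 mm high. Regrasp lower.

Emit:
apply_moves(rows=[[0,0,0,0,0,0],[0,0,0,0,0,0],[0,0,0.018,0,0,0],[0,0,0.018,0,0,0]], claw=0.45)

```text
clock: 7.0
tcp_pos: [0.5866, 0.0722, 0.2503]
orientation: [-2.321, -2.114, 0.004]
contact_force: [-0.3, 0.1, 0.6]
grip_width: 0.0383
gripper_force: 0.0
```

Emit:
apply_moves(rows=[[0,0,0,0,0,0],[0,0,0,0,0,0],[0,0,0,0,0,0],[0,0,0,0,0,0],[0,0,0,0,0,0]], claw=0, newtons=40)

```text
clock: 7.62
tcp_pos: [0.5868, 0.0722, 0.2509]
orientation: [-2.321, -2.114, 0.003]
contact_force: [-1.3, 0.0, 0.7]
grip_width: 0.0239
gripper_force: 39.1
```

```bash
python3 -c "
from h import *
a=-.0958;o=r.get_obs();Q=R.from_rotvec(o['orientation']).as_matrix()
# lathe y, z directions in tool
print(Q.round(4));y=np.array([-np.sin(a),np.cos(a),0]);print((Q.T@(y*.015+[0,0,.017])/.25).round(4))"
```

```text
[[ 9.300e-02  9.957e-01 -2.700e-03]
 [ 9.957e-01 -9.300e-02  3.000e-04]
 [ 0.000e+00 -2.700e-03 -1.000e+00]]
[ 0.06  -0.    -0.068]
```

Emit:
apply_moves(rows=[[0.013,0,-0.018,0,0,0],[0.027,0,-0.036,0,0,0],[0.041,0,-0.051,0,0,0],[0.055,0,-0.064,0,0,0],[0.055,0,-0.064,0,0,0]])

```text
clock: 8.25
tcp_pos: [0.5878, 0.0862, 0.2671]
orientation: [-2.32, -2.115, 0.004]
contact_force: [-4.2, 0.0, -1.7]
grip_width: 0.0236
gripper_force: 39.5
```

```bash
cat > arc.py <<'E'
from h import *
np.set_printoptions(precision=4,suppress=True)
q=np.load("q.npy");a=q[3];o=r.get_obs()
p=np.array(o["tcp_pos"]);Q=R.from_rotvec(o["orientation"]).as_matrix()
H=np.array([q[0]-np.sin(a)*.105,q[1]+np.cos(a)*.105,p[2]]);d=p-H
print(o["clock"],p,"gate-ish angle",-(np.arctan2(d[1],d[0])-a+np.pi/2),np.hypot(*d[:2]),o["gripper_force"],o["grip_width"])
for t in np.arange(.1,.56,.1):
    M=R.from_rotvec([0,0,-t]).as_matrix();print(round(t,2),(Q.T@(H+M@d-p)/.25).round(3),(R.from_matrix(Q.T@M@Q).as_rotvec()/(np.pi/2)).round(3))
E
python3 arc.py
```

```text
8.25 [0.5878 0.0862 0.2671] gate-ish angle 0.12282503164389302 0.10979647219311628 39.45407152175903 0.023645119223053842
0.1 [ 0.008 -0.043  0.   ] [-0.     0.     0.064]
0.2 [ 0.02  -0.085  0.   ] [-0.     0.     0.127]
0.3 [ 0.036 -0.126  0.   ] [-0.     0.001  0.191]
0.4 [ 0.056 -0.165  0.001] [-0.     0.001  0.255]
0.5 [ 0.08  -0.202  0.001] [-0.     0.001  0.318]
```

Emit:
apply_moves(rows=[[0.008,-0.043,0,0,0,0.064],[0.02,-0.085,0,0,0,0.127],[0.036,-0.126,0,0,0,0.191],[0.056,-0.165,0,0,0,0.255],[0.08,-0.202,0,0,0,0.318]])

```text
clock: 8.88
tcp_pos: [0.5404, 0.1113, 0.2672]
orientation: [-2.774, -1.472, -0.001]
contact_force: [2.0, 0.5, -7.0]
grip_width: 0.0237
gripper_force: 39.6
```

```bash
python3 arc.py
```

```text
8.875 [0.5404 0.1113 0.2672] gate-ish angle 0.6184490014510602 0.10869863073574744 39.57691133022308 0.02365580021840014
0.1 [ 0.007 -0.043  0.   ] [-0.     0.     0.064]
0.2 [ 0.019 -0.085  0.   ] [-0.     0.     0.127]
0.3 [ 0.035 -0.125  0.   ] [-0.     0.     0.191]
0.4 [ 0.054 -0.164  0.   ] [-0.     0.     0.255]
0.5 [ 0.078 -0.201  0.   ] [-0.     0.     0.318]
```

Emit:
apply_moves(rows=[[0.007,-0.043,0,0,0,0.064],[0.019,-0.085,0,0,0,0.127],[0.035,-0.125,0,0,0,0.191],[0.054,-0.164,0,0,0,0.255],[0.077,-0.199,0,0,0,0.313]])

```text
clock: 9.5
tcp_pos: [0.5105, 0.1555, 0.2673]
orientation: [-3.049, -0.753, -0.002]
contact_force: [4.8, 1.2, -9.1]
grip_width: 0.0234
gripper_force: 39.6
```

Emit:
apply_moves(rows=[[0,0,0,0,0,0],[-0.014,0,0.014,0,0,0],[-0.028,0,0.029,0,0,0],[-0.042,0,0.046,0,0,0],[-0.055,0,0.062,0,0,0]])

```text
clock: 10.12
tcp_pos: [0.4994, 0.149, 0.2528]
orientation: [-3.046, -0.76, -0.006]
contact_force: [6.0, 2.6, -2.9]
grip_width: 0.0238
gripper_force: 40.1
```

```bash
python3 arc.py | head -1
```

```text
10.125 [0.4994 0.149  0.2528] gate-ish angle 1.098411575104489 0.12067873628501835 40.05793333053589 0.023774185395021474
```

Gate is at about 0.97 rad with the bar nearly down. Releasing and rising.

Emit:
apply_moves(rows=[[0,0,0.004,0,0,0],[0,0,0.004,0,0,0],[0,0,0.004,0,0,0]], claw=0.6)

```text
clock: 10.5
tcp_pos: [0.4975, 0.1476, 0.251]
orientation: [-3.048, -0.756, 0.003]
contact_force: [0.2, -0.5, 0.4]
grip_width: 0.0513
gripper_force: 0.0
```

Emit:
apply_moves(rows=[[0,0,-0.15,0,0,0],[0,0,-0.4,0,0,0],[0,0,-0.5,0,0,0],[0,0,-0.5,0,0,0]])

```text
clock: 11.0
tcp_pos: [0.4986, 0.1479, 0.3778]
orientation: [-3.047, -0.756, -0.003]
contact_force: [-0.6, 0.9, -0.2]
grip_width: 0.0513
gripper_force: 0.0
```

```bash
python3 -c "
from g import *
q=np.load('q.npy');a=q[3];c,s=np.cos(a),np.sin(a)
for n,(x,y) in dict(roller=(.014,-.087),pre=(-.02,-.080)).items(): print(n,q[0]+c*x-s*y,q[1]+s*x+c*y)
f=go(.47,.02,.38,-.2);go(.53,-.03,.38,-.0958,f)"
```

```text
roller 0.6071841912568001 0.000947714767132346
pre 0.5740094304891257 0.011167071303018847
[-0.3403, 0.3988, -0.0105] [-0.0004, -0.002, -0.563] rows 2.1 4.7
[-0.1483, 0.2749, 0.0] [0.0, 0.0, -0.0663] rows 1.2 0.6
```

Emit:
apply_moves(rows=[[-0.34,0.399,0,0,0,-0.563],[-0.34,0.399,0,0,0,-0.563],[-0.34,0.399,0,0,0,-0.563],[-0.34,0.399,0,0,0,-0.563],[-0.34,0.399,0,0,0,-0.563]], claw=0, newtons=20)

```text
clock: 11.62
tcp_pos: [0.4681, 0.0196, 0.3744]
orientation: [-2.425, -1.993, 0.006]
contact_force: [0.4, -0.3, 0.9]
grip_width: 0.0
gripper_force: 0.0
```

Emit:
apply_moves(rows=[[-0.15,0.275,0,0,0,-0.068],[-0.15,0.275,0,0,0,-0.068],[-0.15,0.275,0,0,0,-0.068],[-0.15,0.275,0,0,0,-0.068]])

```text
clock: 12.12
tcp_pos: [0.528, -0.0301, 0.3745]
orientation: [-2.32, -2.113, 0.005]
contact_force: [1.0, 0.0, 0.0]
grip_width: -0.0004
gripper_force: 0.0
```

```bash
cat > v.py <<'E'
from g import *
np.set_printoptions(precision=4,suppress=True)
o=r.get_obs();print(o['clock'],o['tcp_pos'],o['grip_width'],np.round(o['contact_force'],1))
p=r.grab_frame('wrist');save(p,sys.argv[1])
for X in ([.6072,.0009,.266],[.5864,.0053,.266]): print(proj(p,X,True).round(1))
for t in('latch_knob','roller'):
  for e in r.landmark_of(p,t)[:2]:
    E,V=ray(p,e['point'],True);h=.272 if t=='latch_knob' else .266;print(t,np.round(e['point'],1),round(e['conf'],2),E+V*(h-E[2])/V[2])
E
python3 v.py w4.png; python3 -c "
from g import *
go(.572,.0,.30,-.0958)"
```

```text
12.125 [ 0.528  -0.0301  0.3745] -0.00042492925417619306 [1. 0. 0.]
[414.1 151.1]
[389.8 147.5]
roller [413.2 152.4] 0.62 [ 0.6064 -0.0001  0.266 ]
[0.1342, 0.1641, 0.3008] [-0.0019, -0.0005, 0.0024] rows 1.5 0.0
```

View pics/w4.png

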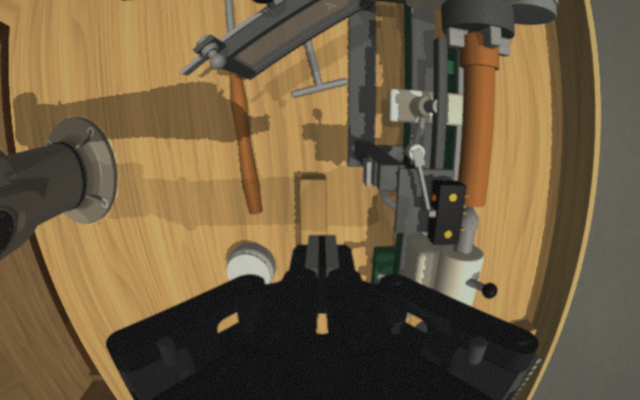

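Gate stands wide open, roller free at (416,152), matching the prediction; the shut finger tips show at (322,240). Now go in front of the roller.

```bash
python3 -c "
from g import *
f=go(.570,.007,.32,-.0958);go(.576,.007,.257,-.0958,f)"
```

```text
[0.1614, 0.1533, 0.2208] [-0.0019, -0.0005, 0.0024] rows 1.3 0.0
[0.0023, 0.0239, 0.252] [0.0, 0.0, 0.0] rows 1.0 0.0
```

Emit:
apply_moves(rows=[[0.161,0.153,0.15,-0.002,0,0.002],[0.161,0.153,0.221,-0.002,0,0.002],[0.164,0.17,0.4,-0.002,0,0.002],[0.164,0.177,0.473,-0.002,0,0.002],[0.164,0.177,0.473,-0.002,0,0.002]])

```text
clock: 12.9
tcp_pos: [0.5758, 0.0065, 0.2567]
orientation: [-2.325, -2.112, 0.001]
contact_force: [0.5, 0.3, 0.8]
grip_width: 0.0002
gripper_force: 0.0
```

```bash
python3 v.py w5.png; python3 -c "
import cv2;a=cv2.imread('pics/w5.png')[150:350,220:480];cv2.imwrite('pics/w5c.png',cv2.resize(a,None,fx=3,fy=3))"
```

```text
12.9 [0.5758 0.0065 0.2567] 0.00022222107124235022 [0.5 0.3 0.8]
[387.9 264.4]
[345.2 261. ]
roller [388.7 263.6] 0.57 [0.6076 0.0013 0.266 ]
```

View pics/w5c.png

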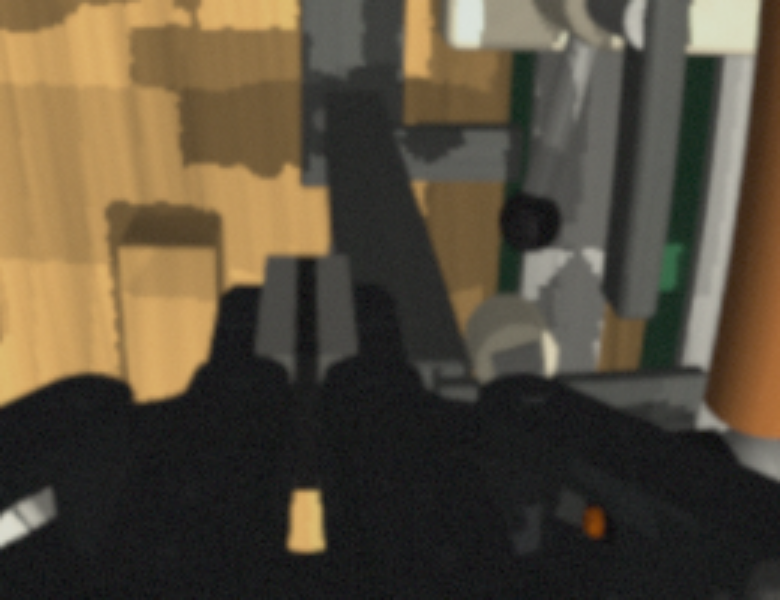

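Roller is at about (391,263) full-frame, right finger's back edge near column 351, gap about 10–11 mm. Advance 15 mm, then check how far the roller moved.

Emit:
apply_moves(rows=[[0,0.02,0,0,0,0],[0,0.04,0,0,0,0],[0,0.06,0,0,0,0],[0,0.06,0,0,0,0],[0,0.06,0,0,0,0]])

```text
clock: 13.68
tcp_pos: [0.5912, 0.0048, 0.2571]
orientation: [2.326, 2.112, 0.0]
contact_force: [-2.8, -0.0, 0.7]
grip_width: 0.0003
gripper_force: 0.9
```

```bash
python3 v.py w6.png; python3 -c "
import cv2;a=cv2.imread('pics/w6.png')[200:350,270:450];cv2.imwrite('pics/w6c.png',cv2.resize(a,None,fx=4,fy=4))"
```

```text
13.675 [0.5912 0.0048 0.2571] 0.0003425777457607368 [-2.8 -0.   0.7]
[356.6 264.5]
[312.9 260.4]
latch_knob [103.2   2.3] 0.93 [0.496 0.148 0.272]
roller [362.9 262.7] 0.69 [0.6103 0.0015 0.266 ]
```

View pics/w6c.png

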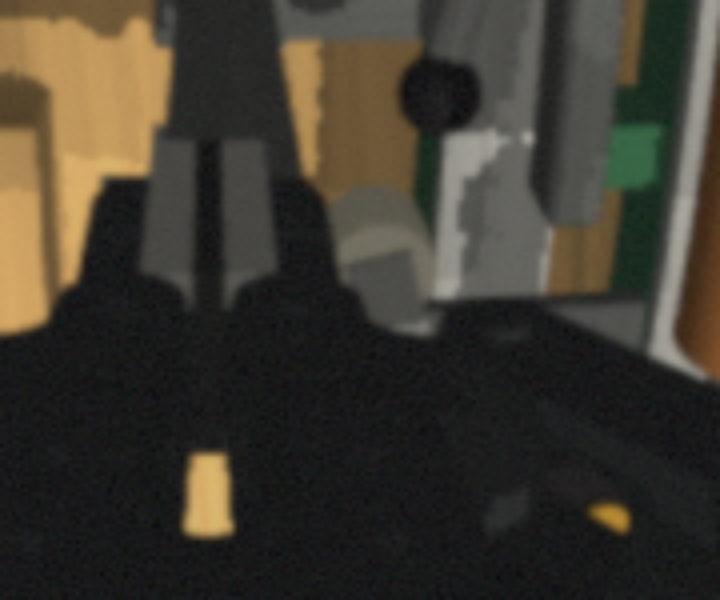

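Contact: roller has moved roughly 3–5 mm (now near (365,259)). Another 6 mm, then measure again.

Emit:
apply_moves(rows=[[0,0.012,0,0,0,0],[0,0.024,0,0,0,0],[0,0.024,0,0,0,0],[0,0.024,0,0,0,0]])

```text
clock: 14.32
tcp_pos: [0.5972, 0.0044, 0.2571]
orientation: [2.326, 2.112, 0.0]
contact_force: [-2.9, 2.2, 0.7]
grip_width: -0.0001
gripper_force: 1.3
```

```bash
python3 v.py w7.png; python3 -c "
import cv2;a=cv2.imread('pics/w7.png')[200:350,270:450];cv2.imwrite('pics/w7c.png',cv2.resize(a,None,fx=4,fy=4))"
```

```text
14.325 [0.5972 0.0044 0.2571] -7.769728261358325e-05 [-2.9  2.2  0.7]
[344.1 264.9]
[300.3 260.6]
latch_knob [93.7  5.6] 0.8 [0.4954 0.1482 0.272 ]
roller [360.1 264.2] 0.75 [0.615  0.0004 0.266 ]
```

View pics/w7c.png

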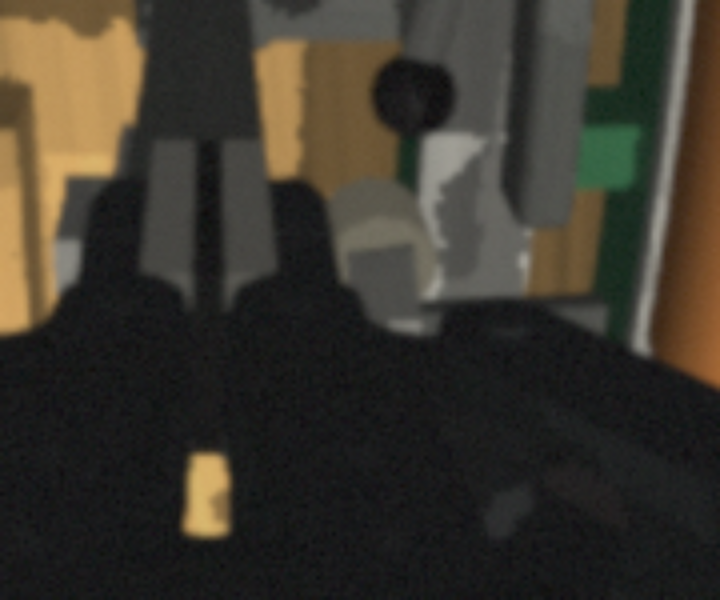

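Roller now rides with the finger (crop centre (383,235), same as before); total advance of 21.5 mm less 12–13 mm of gap gives about 9 mm pressed. Go 5 mm more (≈14 mm) and hold.

Emit:
apply_moves(rows=[[0,0.007,0,0,0,0],[0,0.014,0,0,0,0],[0,0.02,0,0,0,0],[0,0.02,0,0,0,0],[0,0.02,0,0,0,0]])

```text
clock: 15.1
tcp_pos: [0.6023, 0.0037, 0.2572]
orientation: [2.325, 2.112, 0.001]
contact_force: [-3.0, 1.7, 0.1]
grip_width: -0.0002
gripper_force: 1.5
```

```bash
python3 v.py w8.png
```

```text
15.1 [0.6023 0.0037 0.2572] -0.0002445122163365962 [-3.   1.7  0.1]
[333.5 264.6]
[289.7 260.1]
latch_knob [88.1  9.9] 0.97 [0.4964 0.1467 0.272 ]
roller [361.5 260.7] 0.69 [0.6208 0.0015 0.266 ]
```

Roller at x = 0.621, 13.5 mm from free: past the click, short of 17 mm. Hold a little more, then back off.

Emit:
apply_moves(rows=[[0,0,0,0,0,0],[0,0,0,0,0,0],[0,0,0,0,0,0]])

```text
clock: 15.62
tcp_pos: [0.6023, 0.0037, 0.2572]
orientation: [2.325, 2.112, 0.001]
contact_force: [-3.1, 2.2, -0.3]
grip_width: 0.0
gripper_force: 1.5
```

Emit:
apply_moves(rows=[[0,-0.04,0,0,0,0],[0,-0.1,0,0,0,0],[0,-0.18,0,0,0,0],[0,-0.18,-0.2,0,0,0],[0,-0.18,-0.5,0,0,0]])

```text
clock: 16.25
tcp_pos: [0.556, 0.0079, 0.3703]
orientation: [-2.326, -2.111, 0.001]
contact_force: [1.2, 1.0, 0.7]
grip_width: 0.0001
gripper_force: 0.0
```

Emit:
apply_moves(rows=[[0,-0.15,-0.15,0,0,0],[0,-0.15,-0.15,0,0,0],[0,-0.15,-0.15,0,0,0]])

```text
clock: 16.62
tcp_pos: [0.5198, 0.0119, 0.4067]
orientation: [-2.325, -2.113, -0.003]
contact_force: [-0.9, -0.5, 0.1]
grip_width: 0.0002
gripper_force: 0.0
```

```bash
python3 v.py w9.png
```

```text
16.625 [0.5198 0.0119 0.4067] 0.00019993900582605844 [-0.9 -0.5  0.1]
[413.1 189.2]
[392.4 186.6]
latch_knob [279.1  44.9] 0.8 [0.4943 0.1457 0.272 ]
latch_knob [424.5 240.1] 0.28 [ 0.6175 -0.0518  0.272 ]
roller [410.7 193. ] 0.77 [ 0.6046 -0.0027  0.266 ]
```

View pics/w9.png

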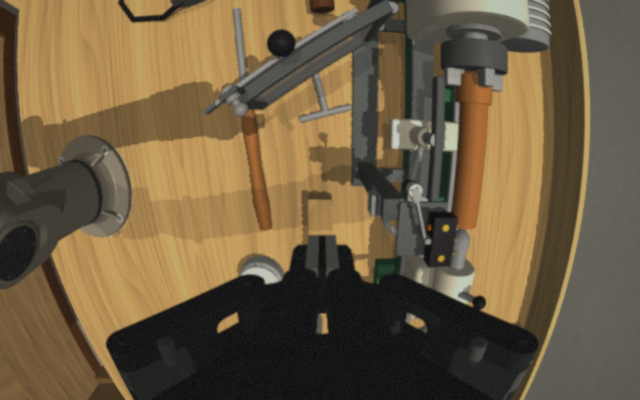

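The gate is open at about 0.95 rad with the knob at (281,43), the bar lies along the gate, the roller is back at its free place (415,190), and the bystanders have not moved. Handing in.

```bash
python3 -c "
from bench import r
print(r.hand_in())"
```

```text
the job is handed in; nothing more can be done
None
```

The job is handed in, but no verdict came back: the gate was left open at about 0.95 rad with the latch bar down, the switch lever was pressed an estimated 13.5 mm (click at 11, overtravel at 17), held for over half a second and sprang back free, and the bystanders in view had not moved.

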